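Point out the misplaced blood tube and its place

TASK

One light-blue-capped tube has ended up in the white rack of purple-capped tubes. Show your colleague where it should go: point down at that tube from two or three centimetres above the middle of its cap and stay there for two seconds, then point in the same way at the one empty place in the red rack of light-blue-capped tubes, keeping your fingertips two or three centimetres above the level of the caps around it, stay there for two seconds, and finish still pointing at it. Touch nothing on the bench and leave every tube standing where it is.

Things in the scene. Friction and masses are not known exactly. Their poses are not given: they have to be found in the camera images.
- stray_tube: THE STRAY: the one capped blood tube with a light-blue cap that stands in the white rack among purple-capped ones. All tubes are alike but for the cap: 16 mm in diameter below, cap 19 mm in diameter and 22 mm tall, 105 mm tall over all, upright and loose in its place. Origin: centre of the underside (5 mm above the bench), z up.
- stray_tube_top (a point): centre of the top face of the stray tube's light-blue cap, 110 mm above the bench.
- purple_rack: white plastic rack (grey floor) of the purple-capped tubes, 80 x 118 x 70 mm (x, y, z; two 30 mm wide thumb grips add 5 mm at the ends in y), six square places in 2 rows along y of 3, 34 mm apart both ways, all full: five purple caps and the stray. It stands on the bench, fixed, turned up to 0.4 rad, to the left or to the right. Origin: centre of the underside; z up.
- blue_rack: red plastic rack (black floor) of the light-blue-capped tubes, same form, size and layout as the white rack: five of its six places hold light-blue-capped tubes, one is empty. Fixed to the bench, turned up to 0.4 rad, on the other side. Origin: centre of the underside; z up.
- empty_place: the one empty place of the red rack: origin on the rack's floor (5 mm above the bench) in the middle of the square 17.5 mm opening, z up. Not a thing to touch, just the vacant spot.
- empty_top (a point): the point straight above the middle of the empty place at the height of the neighbouring cap tops (110 mm above the bench): where the top of the stray's cap would be if it stood there. Free air; the nearest caps stand around it, axes 34 mm away.
- specimen_jar: bystander: clear specimen jar with a yellow screw lid, 65 mm in diameter at the lid, 66 mm tall, loose, between the racks towards the robot. Origin: centre of the underside.
- oil_bottle: bystander: amber dropper bottle with a black dropper cap, 31 mm in diameter, 86 mm tall, loose, between the racks on the far side. Origin: centre of the underside.
- slide_box: bystander: blue microscope-slide box, 86 x 101 x 34 mm, loose, beyond the racks. Origin: centre of the underside.
- purple_tube0: one of the five purple-capped tubes in the white rack, where they belong; loose, 105 mm tall, cap 19 mm in diameter. Origin: centre of the underside.
- purple_tube1: one of the five purple-capped tubes in the white rack, where they belong; loose, 105 mm tall, cap 19 mm in diameter. Origin: centre of the underside.
- purple_tube2: one of the five purple-capped tubes in the white rack, where they belong; loose, 105 mm tall, cap 19 mm in diameter. Origin: centre of the underside.
- purple_tube3: one of the five purple-capped tubes in the white rack, where they belong; loose, 105 mm tall, cap 19 mm in diameter. Origin: centre of the underside.
- purple_tube4: one of the five purple-capped tubes in the white rack, where they belong; loose, 105 mm tall, cap 19 mm in diameter. Origin: centre of the underside.
- blue_tube0: one of the five light-blue-capped tubes in the red rack, where they belong; loose, 105 mm tall, cap 19 mm in diameter. Origin: centre of the underside.
- blue_tube1: one of the five light-blue-capped tubes in the red rack, where they belong; loose, 105 mm tall, cap 19 mm in diameter. Origin: centre of the underside.
- blue_tube2: one of the five light-blue-capped tubes in the red rack, where they belong; loose, 105 mm tall, cap 19 mm in diameter. Origin: centre of the underside.
- blue_tube3: one of the five light-blue-capped tubes in the red rack, where they belong; loose, 105 mm tall, cap 19 mm in diameter. Origin: centre of the underside.
- blue_tube4: one of the five light-blue-capped tubes in the red rack, where they belong; loose, 105 mm tall, cap 19 mm in diameter. Origin: centre of the underside.
Not all that is in view belongs to the job. Leave any green or yellow look-alike of the stray_tube alone.

How it is judged:
On the way, in this order (a step that is already met when the one before it is completed fails the run):
1. the tool point stays over the stray tube's cap for two seconds (horizontal distance between the grasp point and stray_tube_top below 0.015 m and z of the grasp point in the frame of stray_tube_top between 0 and 0.065 m and angle between the grasp point's own z axis and vertical above 2.35 rad), for 2 s.
2. then it stays over the empty place of the red rack for two seconds (horizontal distance between the grasp point and empty_top below 0.015 m and z of the grasp point in the frame of empty_top between 0 and 0.065 m and angle between the grasp point's own z axis and vertical above 2.35 rad), for 2 s.
At the end, for the whole second after the job is handed in: After the stray, the TCP is over the empty place: within 15 mm of its middle sideways and at most 65 mm above the level of the cap tops (fingertips about 45 mm), fingers pointing down within 45 degrees. Nothing was touched; all tubes and bystanders are within 8 mm of where they stood (all of step 2 and distance of each of purple_tube0, purple_tube1, purple_tube2, purple_tube3, purple_tube4, stray_tube, blue_tube0, blue_tube1, blue_tube2, blue_tube3, blue_tube4, specimen_jar, oil_bottle, slide_box from where it was at the start of the episode below 0.008 m).
It fails at once if the robot touches a tube, a rack, a bystander or the bench (contact force between any of the arm, the fingers and anything else above 0.3 N).
It fails at once if a tube or a bystander is moved or lifted (not (distance of each of purple_tube0, purple_tube1, purple_tube2, purple_tube3, purple_tube4, stray_tube, blue_tube0, blue_tube1, blue_tube2, blue_tube3, blue_tube4, specimen_jar, oil_bottle, slide_box from where it was at the start of the episode below 0.008 m)).
It also fails if it takes over 42 s, if anything falls off the work surface, if the arm or the gripper's body presses on something with over 40 N, if the wrist force passes 120 N, or if a joint passes its speed limit or range.

ROBOT

A 6-joint arm with a two-finger parallel gripper is mounted at the origin on the work surface. World frame = base frame: x ahead of the robot, y to its left, z up, the work surface at z = 0. Lengths are in m, angles in rad, forces in N, time in s.
With the tool pointing down it reaches from about 0.375 to 0.975 m from the base axis. Payload 3.8 kg.
Tool frame: the origin (TCP) lies between the finger pads, 19 mm behind the fingertips; this is the grasp point; z points along the fingers, y is the line along which they close (so a half turn about z gives the same grasp; the last joint's range is limited). The gripper opens to 85 mm and grips with 20 to 120 N. Pads are 22 mm wide; open, the fingers measure 114 mm over their backs; the gripper's body (76 mm by 85 mm) begins 54 mm behind the grasp point. The pads swing forward as they close: fully open they stand 13 mm farther back than shut.
Start: joints at [-1.173, 0.264, 1.604, -0, 1.274, -0.037], TCP at [0.284, -0.612, 0.25] pointing down, gripper open.
Joint ranges: [-2.63, 2.63], [-0.94, 2.18], [0.31, 2.57], [-1.31, 4.45], [0, 2.66], [-2.55, 2.55]. Speed limits (rad/s): [2.57, 2.57, 3.14, 3.14, 3.14, 3.14].

INTERFACE

Orientations are given as a rotation vector (axis times angle).
In Python, from workcell import read_state, read_camera, calibration, finish_job gives the robot as it stands.
- The arm moves only by the tool step_arm, never from a script. Its argument "commands" is a list of rows, each an object of numbers: "fingers": the gripper's target within -1 to 1 (shut at 1, half-way at 0, fully open at -1); "dx", "dy", "dz": the shift along the tool's x, y, z in m; "roll": the turn about the tool's z in degrees. In form: [{"fingers": .., "dx": .., "dy": .., "dz": .., "roll": ..}, ...]. A call has 1 to 8 rows; each row is the pose to reach, as a shift and turn from the pose commanded when the call began, along the tool's axes at that moment; what a row does not reach only later rows make up. A row lasts 1/8 s, in which the tool goes at most 62.5 mm and 10.7 degrees, less where a joint would pass 70% of its speed; a pose out of reach is approached as far as the arm can. A call with a gripper value outside its range is refused whole. The fingers move at their own pace and stop on an object; "squeeze" is the grip in N (left out, the last holds). Time passes only in rows, so rows that repeat a pose let the fingers close. It gives the time, the measured TCP pose, the force, the opening and the grip force at its end, in the units of the state.
- read_state(): the state, without advancing time (a new reading comes with each control period).
- read_camera(name): name is "scene" or "top" or "wrist"; returns (picture, depth): 420x560x3 uint8, blue, green, red; 420x560 float32, m along the optical axis (not along the pixel's ray), 0 where there is no reading.
- calibration(name): a dict with "intrinsics" (3x3 intrinsics, pixels), "world_to_cam" (4x4, takes a point from world to camera coordinates). Camera axes: x right, y up, looking along -z (the intrinsics and any distortion apply to the point x, -y, -z); pixel columns grow to the right and rows downward; lengths in m; the calibration is good to about 2 mm. A picture is of the moment at which its call begins: read the wrist's pose just before it. calibration takes no time and is no camera call; for the wrist camera it gives the pose at the moment of the call.
- finish_job(): hands the job in; it is judged then, once.
The state is a dict: "time": time; "q": joint angles; "joint_vel": joint speeds; "joint_torque": joint torques, N m; "tool_pos": TCP position; "tcp_rot": TCP orientation; "wrist_force": force on the tool from outside, world axes, zero at the start; "torque": the same for the moment, N m; "width": opening from 0.0 (shut) to 1.0 (fully open); "grip_force": force on a finger pad.
Only numpy, scipy, OpenCV 4.12 (cv2) and the standard library are available. Lean on these libraries where they do the work, as an engineer would, in place of code of your own. Each camera call takes 0.05 s, during which the arm holds its last target. There are 200 camera calls.

## Working session

There is one attempt and no reset: what is moved stays moved. The work goes in short steps, Python scripts to look and compute and a tool call to move; the robot and the scene stay as the last step left them, time stands still between calls to the robot, and variables do not carry over. Pictures are saved under pics/ and viewed, at most 10 in all, crops included, and the job is handed in when it is done.

Besides the shell and the picture viewer there is one more tool, called after "Call:" as name(argument=value, ...) on one line, values as JSON. step_arm: Moves the arm, as the interface text tells. Its arguments: {"type":"object","properties":{"commands":{"type":"array","items":{"type":"object","properties":{"fingers":{"type":"number"},"dx":{"type":"number"},"dy":{"type":"number"},"dz":{"type":"number"},"roll":{"type":"number"}}}},"squeeze":{"type":"number"}},"required":["commands"]}

```bash
mkdir -p pics; cat > h.py <<'E'
import numpy as np, cv2
from workcell import *
def cloud(n):
    c=calibration(n); im,d=read_camera(n); K=np.array(c["intrinsics"]); T=np.linalg.inv(np.array(c["world_to_cam"]))
    v,u=np.indices(d.shape); x=(u-K[0,2])/K[0,0]*d; y=(v-K[1,2])/K[1,1]*d
    P=np.stack([x,-y,-d,np.ones_like(d)],-1)@T.T
    return im,d,P[...,:3]
E
python3 - <<'E'
from h import *
im,d,P=cloud("top"); cv2.imwrite("pics/top.png",im); np.savez("top.npz",im=im,d=d,P=P)
print({k:np.round(v,3) for k,v in read_state().items()}); print([k for k in calibration("top")])
m=((d>0)&(P[...,2]>.1)&(P[...,2]<.12)).astype(np.uint8)
n,l,s,c=cv2.connectedComponentsWithStats(m)
for i in range(1,n):
    if s[i,4]>20:
        q=P[l==i]; print(c[i].round(),s[i,4],q.mean(0).round(4),np.ptp(q[:,:2],axis=0).round(3),im[l==i].mean(0).round())
E
```

```text
{'time': np.float64(0.05), 'q': array([-1.173,  0.265,  1.605, -0.   ,  1.274, -0.037]), 'joint_vel': array([ 0.001, -0.001,  0.   , -0.   ,  0.   , -0.   ]), 'joint_torque': array([ 0.0000e+00, -5.1703e+01, -3.6884e+01, -0.0000e+00,  7.0000e-03,
       -0.0000e+00]), 'tool_pos': array([ 0.284, -0.612,  0.249]), 'tcp_rot': array([-3.066e+00, -6.770e-01,  1.000e-03]), 'wrist_force': array([ 0.583, -0.41 , -0.903]), 'torque': array([ 0.022,  0.017, -0.03 ]), 'grip_force': np.float64(0.0), 'width': np.float64(1.0)}
['intrinsics', 'world_to_cam']
[165. 229.] 72 [0.5674 0.229  0.1096] [0.018 0.018] [133.  80. 105.]
[181. 231.] 76 [0.5656 0.195  0.1096] [0.018 0.018] [127.  70.  96.]
[375. 230.] 77 [ 0.5998 -0.2045  0.1095] [0.018 0.018] [181. 142. 104.]
[197. 234.] 75 [0.5638 0.1615 0.1093] [0.018 0.019] [129.  72.  98.]
[359. 233.] 70 [ 0.592  -0.1718  0.11  ] [0.018 0.018] [185. 144. 104.]
[343. 235.] 72 [ 0.5841 -0.139   0.1098] [0.018 0.018] [184. 143. 106.]
[162. 245.] 76 [0.534  0.2308 0.1096] [0.018 0.018] [135.  82. 107.]
[178. 247.] 76 [0.5319 0.1971 0.1096] [0.018 0.018] [185. 148. 107.]
[195. 250.] 73 [0.53   0.1635 0.1101] [0.018 0.019] [130.  72.  99.]
[362. 249.] 73 [ 0.559  -0.1799  0.1101] [0.019 0.018] [183. 143. 104.]
[346. 251.] 74 [ 0.551  -0.1471  0.1103] [0.019 0.017] [183. 143. 106.]
[154. 279.] 71 [0.4649 0.2403 0.105 ] [0.018 0.017] [ 94. 156. 174.]
[179. 281.] 69 [0.4639 0.1887 0.1051] [0.017 0.018] [ 91. 121.  74.]
```

View pics/top.png

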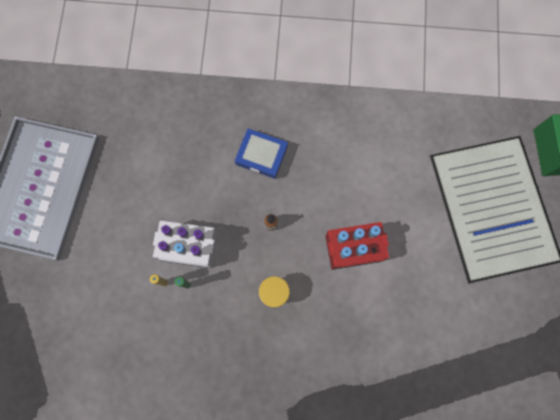

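The picture shows the stray at pixel (178,247), the one light-blue cap in the white rack, at world (0.532, 0.197, 0.110). The empty place is the dark gap at about (378,247). Extending the red rack's grid from its neighbours puts it at (0.567, -0.2125). Heights and the 34 mm spacing agree with what was given. I'll shut the fingers and move at z = 0.25.

Call:
step_arm(commands=[{"fingers": 1, "dx": 0.035, "dy": -0.039}, {"fingers": 1, "dx": 0.07, "dy": -0.078}, {"fingers": 1, "dx": 0.105, "dy": -0.117}, {"fingers": 1, "dx": 0.14, "dy": -0.156}, {"fingers": 1, "dx": 0.175, "dy": -0.195}, {"fingers": 1, "dx": 0.21, "dy": -0.234}, {"fingers": 1, "dx": 0.245, "dy": -0.273}, {"fingers": 1, "dx": 0.28, "dy": -0.312}])

```text
invalid input
```

Call:
step_arm(commands=[{"fingers": 1, "dx": 0.036, "dy": -0.04}, {"fingers": 1, "dx": 0.072, "dy": -0.08}, {"fingers": 1, "dx": 0.108, "dy": -0.12}, {"fingers": 1, "dx": 0.144, "dy": -0.16}, {"fingers": 1, "dx": 0.18, "dy": -0.2}, {"fingers": 1, "dx": 0.215, "dy": -0.24}, {"fingers": 1, "dx": 0.25, "dy": -0.28}, {"fingers": 1, "dx": 0.285, "dy": -0.317}])

```text
invalid input
```

Call:
step_arm(commands=[{"fingers": 1}, {"fingers": 1}])

```text
invalid input
```

Call:
step_arm(commands=[{"fingers": 1, "dx": 0.035, "dy": -0.039, "dz": 0, "roll": 0}, {"fingers": 1, "dx": 0.07, "dy": -0.078, "dz": 0, "roll": 0}, {"fingers": 1, "dx": 0.105, "dy": -0.117, "dz": 0, "roll": 0}, {"fingers": 1, "dx": 0.14, "dy": -0.156, "dz": 0, "roll": 0}, {"fingers": 1, "dx": 0.175, "dy": -0.195, "dz": 0, "roll": 0}, {"fingers": 1, "dx": 0.21, "dy": -0.234, "dz": 0, "roll": 0}, {"fingers": 1, "dx": 0.245, "dy": -0.273, "dz": 0, "roll": 0}, {"fingers": 1, "dx": 0.28, "dy": -0.312, "dz": 0, "roll": 0}])

```text
time: 1.05
tool_pos: [0.4067, -0.2094, 0.2495]
tcp_rot: [-3.067, -0.677, 0.001]
wrist_force: [1.1, 0.1, 0.4]
width: 0.002
grip_force: 0.0
```

Call:
step_arm(commands=[{"fingers": 1, "dx": 0.036, "dy": -0.04, "dz": 0, "roll": 0}, {"fingers": 1, "dx": 0.072, "dy": -0.08, "dz": 0, "roll": 0}, {"fingers": 1, "dx": 0.108, "dy": -0.12, "dz": 0, "roll": 0}, {"fingers": 1, "dx": 0.144, "dy": -0.16, "dz": 0, "roll": 0}, {"fingers": 1, "dx": 0.18, "dy": -0.2, "dz": 0, "roll": 0}, {"fingers": 1, "dx": 0.216, "dy": -0.24, "dz": 0, "roll": 0}, {"fingers": 1, "dx": 0.252, "dy": -0.28, "dz": 0, "roll": 0}, {"fingers": 1, "dx": 0.285, "dy": -0.317, "dz": 0, "roll": 0}])

```text
time: 2.05
tool_pos: [0.5317, 0.1981, 0.2493]
tcp_rot: [3.067, 0.679, -0.002]
wrist_force: [0.1, -0.9, 0.3]
width: 0.006
grip_force: 0.0
```

Call:
step_arm(commands=[{"fingers": 1, "dx": 0, "dy": 0, "dz": 0, "roll": 0}, {"fingers": 1, "dx": 0, "dy": 0, "dz": 0, "roll": 0}, {"fingers": 1, "dx": 0, "dy": 0, "dz": 0, "roll": 0}])

```text
time: 2.42
tool_pos: [0.5314, 0.195, 0.2497]
tcp_rot: [3.068, 0.676, -0.001]
wrist_force: [-0.1, -0.7, 0.6]
width: 0.002
grip_force: 0.0
```

```bash
python3 - <<'E'
from h import *
im,d,P=cloud("wrist"); cv2.imwrite("pics/w1.png",im)
print(read_state()["tool_pos"])
m=((d>0)&(P[...,2]>.106)&(P[...,2]<.114)).astype(np.uint8)
n,l,s,c=cv2.connectedComponentsWithStats(m)
for i in range(1,n):
    if s[i,4]>200:
        q=P[l==i]; print(c[i].round(),s[i,4],q.mean(0).round(4),np.ptp(q[:,:2],axis=0).round(3),im[l==i].mean(0).round())
E
```

```text
[0.53146805 0.19497128 0.24985442]
[259. 144.] 424 [0.5683 0.228  0.1097] [0.019 0.019] [152.  45. 105.]
[295. 163.] 403 [0.5663 0.1944 0.1097] [0.019 0.019] [151.  44. 104.]
[241. 179.] 398 [0.5347 0.2299 0.1096] [0.019 0.019] [149.  44. 103.]
[330. 182.] 395 [0.5644 0.1606 0.1096] [0.019 0.019] [149.  44. 103.]
[276. 198.] 375 [0.5327 0.1963 0.1096] [0.019 0.019] [226. 189. 124.]
[310. 215.] 365 [0.5308 0.1626 0.1096] [0.019 0.019] [148.  43. 101.]
```

View pics/w1.png

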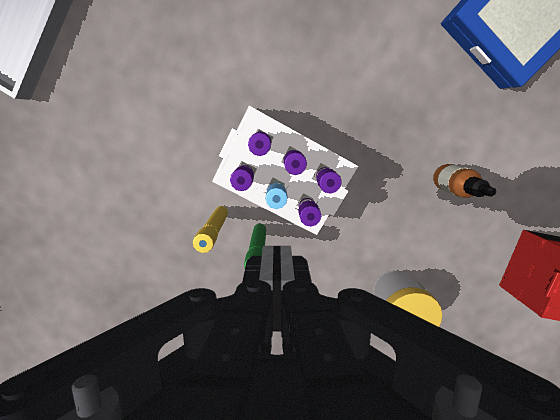

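The wrist camera shows the shut fingertips and the light-blue stray at (276,198), world (0.5327, 0.1963, 0.110). That is within 1.5 mm of the first measurement, so I'm descending.

Call:
step_arm(commands=[{"fingers": 1, "dx": 0.001, "dy": 0, "dz": 0.03, "roll": 0}, {"fingers": 1, "dx": 0.001, "dy": 0, "dz": 0.06, "roll": 0}, {"fingers": 1, "dx": 0.001, "dy": 0, "dz": 0.08, "roll": 0}, {"fingers": 1, "dx": 0.001, "dy": 0, "dz": 0.09, "roll": 0}, {"fingers": 1, "dx": 0.001, "dy": 0, "dz": 0.095, "roll": 0}, {"fingers": 1, "dx": 0.001, "dy": 0, "dz": 0.095, "roll": 0}, {"fingers": 1, "dx": 0.001, "dy": 0, "dz": 0.095, "roll": 0}, {"fingers": 1, "dx": 0.001, "dy": 0, "dz": 0.095, "roll": 0}])

```text
time: 3.48
tool_pos: [0.5332, 0.197, 0.1558]
tcp_rot: [-3.067, -0.678, -0.002]
wrist_force: [-0.1, 0.2, 0.2]
width: 0.001
grip_force: 0.0
```

Call:
step_arm(commands=[{"fingers": 1, "dx": 0, "dy": 0, "dz": 0, "roll": 0}, {"fingers": 1, "dx": 0, "dy": 0, "dz": 0, "roll": 0}, {"fingers": 1, "dx": 0, "dy": 0, "dz": 0, "roll": 0}, {"fingers": 1, "dx": 0, "dy": 0, "dz": 0, "roll": 0}, {"fingers": 1, "dx": 0, "dy": 0, "dz": 0, "roll": 0}, {"fingers": 1, "dx": 0, "dy": 0, "dz": 0, "roll": 0}, {"fingers": 1, "dx": 0, "dy": 0, "dz": 0, "roll": 0}, {"fingers": 1, "dx": 0, "dy": 0, "dz": 0, "roll": 0}])

```text
time: 4.47
tool_pos: [0.5327, 0.1967, 0.155]
tcp_rot: [-3.068, -0.678, 0.0]
wrist_force: [0.5, 0.0, -0.5]
width: -0.004
grip_force: 0.0
```

Call:
step_arm(commands=[{"fingers": 1, "dx": 0, "dy": 0, "dz": 0, "roll": 0}, {"fingers": 1, "dx": 0, "dy": 0, "dz": 0, "roll": 0}, {"fingers": 1, "dx": 0, "dy": 0, "dz": 0, "roll": 0}, {"fingers": 1, "dx": 0, "dy": 0, "dz": 0, "roll": 0}, {"fingers": 1, "dx": 0, "dy": 0, "dz": 0, "roll": 0}, {"fingers": 1, "dx": 0, "dy": 0, "dz": 0, "roll": 0}, {"fingers": 1, "dx": 0, "dy": 0, "dz": 0, "roll": 0}, {"fingers": 1, "dx": 0, "dy": 0, "dz": 0, "roll": 0}])

```text
time: 5.48
tool_pos: [0.5327, 0.1967, 0.155]
tcp_rot: [-3.068, -0.678, -0.0]
wrist_force: [-0.0, 0.3, -0.0]
width: 0.002
grip_force: 0.0
```

Call:
step_arm(commands=[{"fingers": 1, "dx": 0, "dy": 0, "dz": 0, "roll": 0}, {"fingers": 1, "dx": 0, "dy": 0, "dz": 0, "roll": 0}, {"fingers": 1, "dx": 0, "dy": 0, "dz": 0, "roll": 0}, {"fingers": 1, "dx": 0, "dy": 0, "dz": 0, "roll": 0}, {"fingers": 1, "dx": 0, "dy": 0, "dz": -0.03, "roll": 0}, {"fingers": 1, "dx": 0, "dy": 0, "dz": -0.06, "roll": 0}, {"fingers": 1, "dx": 0, "dy": 0, "dz": -0.095, "roll": 0}, {"fingers": 1, "dx": 0, "dy": 0, "dz": -0.095, "roll": 0}])

```text
time: 6.48
tool_pos: [0.5349, 0.1974, 0.254]
tcp_rot: [-3.067, -0.678, -0.012]
wrist_force: [0.7, -0.4, 0.5]
width: 0.0
grip_force: 0.0
```

Call:
step_arm(commands=[{"fingers": 1, "dx": -0.0175, "dy": 0.048, "dz": 0, "roll": 0}, {"fingers": 1, "dx": -0.035, "dy": 0.096, "dz": 0, "roll": 0}, {"fingers": 1, "dx": -0.0525, "dy": 0.144, "dz": 0, "roll": 0}, {"fingers": 1, "dx": -0.07, "dy": 0.192, "dz": 0, "roll": 0}, {"fingers": 1, "dx": -0.0875, "dy": 0.24, "dz": 0, "roll": 0}, {"fingers": 1, "dx": -0.105, "dy": 0.29, "dz": 0, "roll": 0}, {"fingers": 1, "dx": -0.1225, "dy": 0.338, "dz": 0, "roll": 0}, {"fingers": 1, "dx": -0.14, "dy": 0.386, "dz": 0, "roll": 0}])

```text
time: 7.48
tool_pos: [0.5677, -0.2138, 0.2485]
tcp_rot: [-3.067, -0.677, 0.002]
wrist_force: [0.8, 0.4, -0.1]
width: 0.001
grip_force: 0.0
```

Call:
step_arm(commands=[{"fingers": 1, "dx": 0, "dy": 0, "dz": 0, "roll": 0}, {"fingers": 1, "dx": 0, "dy": 0, "dz": 0, "roll": 0}, {"fingers": 1, "dx": 0, "dy": 0, "dz": 0, "roll": 0}])

```text
time: 7.85
tool_pos: [0.5681, -0.2111, 0.2494]
tcp_rot: [-3.066, -0.679, 0.001]
wrist_force: [0.1, -0.2, 0.5]
width: -0.002
grip_force: 0.0
```

```bash
python3 - <<'E'
from h import *
im,d,P=cloud("wrist"); cv2.imwrite("pics/w2.png",im)
print(read_state()["tool_pos"])
m=((d>0)&(P[...,2]>.106)&(P[...,2]<.114)).astype(np.uint8)
n,l,s,c=cv2.connectedComponentsWithStats(m)
for i in range(1,n):
    if s[i,4]>200:
        q=P[l==i]; print(c[i].round(),s[i,4],q.mean(0).round(4),np.ptp(q[:,:2],axis=0).round(3),im[l==i].mean(0).round())
E
```

```text
[ 0.56821048 -0.21102423  0.24966119]
[209. 147.] 429 [ 0.585  -0.1418  0.1097] [0.018 0.019] [226. 195. 130.]
[250. 155.] 415 [ 0.5931 -0.1746  0.1097] [0.019 0.019] [228. 196. 128.]
[290. 163.] 408 [ 0.601  -0.2073  0.1096] [0.019 0.019] [230. 196. 128.]
[204. 187.] 395 [ 0.5523 -0.1499  0.1096] [0.018 0.018] [223. 192. 125.]
[243. 194.] 382 [ 0.5603 -0.1826  0.1096] [0.019 0.019] [225. 192. 126.]
```

View pics/w2.png

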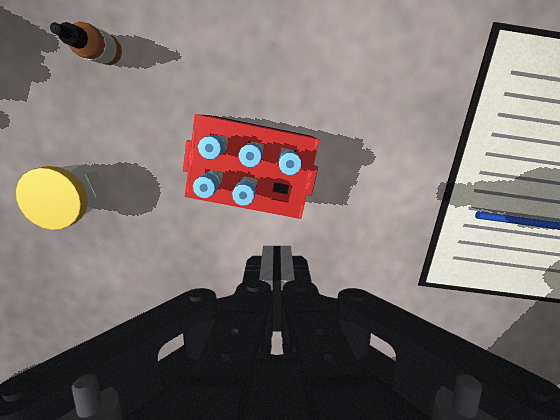

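The picture shows the dark empty square at (282,188). The wrist camera puts its middle at (0.568, -0.215), close to the first estimate. I'll descend with a 3 mm correction.

Call:
step_arm(commands=[{"fingers": 1, "dx": -0.001, "dy": 0.003, "dz": 0.03, "roll": 0}, {"fingers": 1, "dx": -0.001, "dy": 0.003, "dz": 0.06, "roll": 0}, {"fingers": 1, "dx": -0.001, "dy": 0.003, "dz": 0.08, "roll": 0}, {"fingers": 1, "dx": -0.001, "dy": 0.003, "dz": 0.09, "roll": 0}, {"fingers": 1, "dx": -0.001, "dy": 0.003, "dz": 0.095, "roll": 0}, {"fingers": 1, "dx": -0.001, "dy": 0.003, "dz": 0.095, "roll": 0}, {"fingers": 1, "dx": -0.001, "dy": 0.003, "dz": 0.095, "roll": 0}, {"fingers": 1, "dx": -0.001, "dy": 0.003, "dz": 0.095, "roll": 0}])

```text
time: 8.9
tool_pos: [0.5692, -0.2158, 0.1559]
tcp_rot: [3.067, 0.677, 0.002]
wrist_force: [0.0, 0.3, 0.5]
width: -0.0
grip_force: 0.0
```

Call:
step_arm(commands=[{"fingers": 1, "dx": 0, "dy": 0, "dz": 0, "roll": 0}, {"fingers": 1, "dx": 0, "dy": 0, "dz": 0, "roll": 0}, {"fingers": 1, "dx": 0, "dy": 0, "dz": 0, "roll": 0}, {"fingers": 1, "dx": 0, "dy": 0, "dz": 0, "roll": 0}, {"fingers": 1, "dx": 0, "dy": 0, "dz": 0, "roll": 0}, {"fingers": 1, "dx": 0, "dy": 0, "dz": 0, "roll": 0}, {"fingers": 1, "dx": 0, "dy": 0, "dz": 0, "roll": 0}, {"fingers": 1, "dx": 0, "dy": 0, "dz": 0, "roll": 0}])

```text
time: 9.9
tool_pos: [0.5687, -0.2155, 0.155]
tcp_rot: [-3.068, -0.678, 0.0]
wrist_force: [0.4, -0.4, 0.1]
width: 0.001
grip_force: 0.0
```

Call:
step_arm(commands=[{"fingers": 1, "dx": 0, "dy": 0, "dz": 0, "roll": 0}, {"fingers": 1, "dx": 0, "dy": 0, "dz": 0, "roll": 0}, {"fingers": 1, "dx": 0, "dy": 0, "dz": 0, "roll": 0}, {"fingers": 1, "dx": 0, "dy": 0, "dz": 0, "roll": 0}, {"fingers": 1, "dx": 0, "dy": 0, "dz": 0, "roll": 0}, {"fingers": 1, "dx": 0, "dy": 0, "dz": 0, "roll": 0}, {"fingers": 1, "dx": 0, "dy": 0, "dz": 0, "roll": 0}, {"fingers": 1, "dx": 0, "dy": 0, "dz": 0, "roll": 0}])

```text
time: 10.9
tool_pos: [0.5687, -0.2155, 0.155]
tcp_rot: [-3.068, -0.678, -0.0]
wrist_force: [-0.1, 0.7, -0.4]
width: 0.001
grip_force: 0.0
```

Call:
step_arm(commands=[{"fingers": 1, "dx": 0, "dy": 0, "dz": 0, "roll": 0}, {"fingers": 1, "dx": 0, "dy": 0, "dz": 0, "roll": 0}, {"fingers": 1, "dx": 0, "dy": 0, "dz": 0, "roll": 0}, {"fingers": 1, "dx": 0, "dy": 0, "dz": 0, "roll": 0}])

```text
time: 11.4
tool_pos: [0.5687, -0.2155, 0.155]
tcp_rot: [-3.068, -0.678, 0.0]
wrist_force: [0.3, -0.3, 0.1]
width: -0.002
grip_force: 0.0
```

```bash
python3 -c "
from workcell import *
print(finish_job())"
```

```text
the job is handed in; nothing more can be done
None
```

The job is handed in, verdict not shown: the arm held over the stray and then the empty red-rack place for over two seconds each, fingertips about 26 mm above cap level, and finished still pointing there, with no sign of contact in the force readings.

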